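Stamp the painted test panel in the spray booth

TASK

Mark the painted test panel as inspected: stand the round-footed hand stamp (the one with the round knob) upright on the middle of the flat panel and push its knob down fully home against its stop. Let the knob spring back up and leave the stamp standing there, without shoving the panel out of place or disturbing the oblong stamp with the bar handle.

Things in the scene. Friction and masses are not known exactly. Their poses are not given: they have to be found in the camera images.
- stamp_knob (a point): Centre of the round black knob (upright cylinder 36 mm across, 30 tall) on the loose round stamp, 112 mm tall, about 0.4 kg, carried by its knob. With the knob up this point is 97 mm above the foot's underside. Below the knob: 16 mm gap with a 12 mm rod, a steel sleeve 30 mm across (top 66 mm above the underside), a foot disc 64 mm across, 12 thick. z is up its axis. Moves with the knob.
- stamp_plunger (a joint): Travel of the stamp's knob in m: 0 is up (at rest), 0.016 is fully home, the knob's underside against the sleeve. A spring returns it: about 4 N starts it moving, about 10 N holds it fully down.
- panel_mid (a point): Centre of the top face of the painted steel test panel, a loose plate 120 x 90 x 5 mm (x, y, z), about 0.4 kg, lying on one of two fixed round work stands (170 mm across, 40 high). Its top face is 45 mm above the bench. The other stand carries a toy truck 105 x 56 mm, 56 tall.
- bar_mid (a point): Centre of the other stamp, a bystander: an oblong steel foot 40 x 70 mm with a black bar handle 78 mm long across its top, 86 mm tall in all, loose on the bench. This point is 43 mm above its underside; the bar lies along its y axis.
There are look-alikes about, which are no part of the job. Leave any orange or pink look-alike of the part that bears stamp_knob alone.

How it is judged:
By the outcome, as a careful person would: the job done as asked, in the order asked, and still so for the second after the job is handed in, with the robot touching nothing.
It also fails if it takes over 40 s, if anything falls off the work surface, if the arm or the gripper's body presses on something with over 40 N, if the wrist force passes 120 N, or if a joint passes its speed limit or range.

ROBOT

A 6-joint arm with a two-finger parallel gripper is mounted at the origin on the work surface. World frame = base frame: x ahead of the robot, y to its left, z up, the work surface at z = 0. Lengths are in m, angles in rad, forces in N, time in s.
With the tool pointing down it reaches from about 0.35 to 0.875 m from the base axis. Payload 4.2 kg.
Tool frame: the origin (TCP) lies midway between the tips of the shut fingers; the grasp point (between the pads) lies 19 mm behind it; x points along the fingers, y is the direction in which the jaws open and shut, and the axes are right-handed (so a half turn about x gives the same grasp; the last joint's range is limited). The gripper opens to 85 mm and grips with 20 to 120 N. Pads are 22 mm wide; open, the fingers measure 114 mm over their backs; the gripper's body (76 mm by 85 mm) begins 54 mm behind the grasp point. The pads swing forward as they close: fully open they stand 13 mm farther back than shut.
Start: joints at [1.422, 0.385, 0.008, 0, -1.194, -0.259], TCP at [0.248, 0.574, 0.231] pointing down, gripper open.
Joint ranges: [-3.14, 3.14], [-1.21, 2.06], [-1.07, 1.41], [-3.16, 2.05], [-2.99, -0.16], [-3.1, 3.1]. Speed limits (rad/s): [2.79, 2.79, 3.14, 3.14, 3.14, 3.14].

INTERFACE

Orientations are given as a unit quaternion [w, x, y, z].
In Python, from bench import move_pose, servo_line, movej, gripper_to, pause, solve_ik, observe, read_camera, IKError, close_job gives the robot as it stands. The module is installed in compiled form; this text tells all that it offers. Calls block until the motion is done:
- move_pose(position, orientation): joint-space move of the TCP to a pose.
- servo_line(position, max_speed=0.15, attitude=None): straight line of the TCP; attitude=None keeps the orientation; max_speed is the mean speed in m/s.
- movej(angles): joint-space move.
- gripper_to(opening, grip_force=None): finger opening in m; grip_force is the grip in N (None keeps the last); returns when the fingers have stopped.
- pause(seconds).
- solve_ik(position, orientation): joint angles nearest the present ones, or None.
- observe(): the state.
- read_camera(name): name is "side" or "top"; returns a dict with "frame" (400x640x3 uint8, red, green, blue), "K" (3x3 intrinsics, pixels), "position" and "attitude" of the camera in the world. Camera axes: x right, y down, z forward; pixel columns grow to the right and rows downward; lengths in m; the calibration is good to about 2 mm. A picture is of the moment at which its call begins. There is no depth.
A pose or a line that the arm cannot do raises IKError and nothing moves.
- close_job(): hands the job in, once; it reports no verdict.
The state is a dict: "time": time; "joint_pos": joint angles; "qd": joint speeds; "joint_efforts": joint torques, N m; "tcp_pos": TCP position; "eef_rot": TCP orientation; "force": force on the tool from outside, world axes, zero at the start; "moment": the same for the moment, N m; "finger_gap": finger opening in m.
Only numpy, scipy, OpenCV 4.12 (cv2) and the standard library are available. Lean on these libraries where they do the work, as an engineer would, in place of code of your own. Each camera call takes 0.05 s, during which the arm holds its last target.

## Working session

There is one attempt and no reset: what is moved stays moved. The work goes in short steps, each a Python script; the robot and the scene stay as the last script left them, time stands still between calls to the robot, and variables do not carry over. Pictures are saved under pics/ and viewed, and the job is handed in when it is done.

```bash
mkdir -p pics; python3 - <<'E'
from bench import *
import cv2,numpy as np
for n in("side","top"):
    c=read_camera(n); cv2.imwrite(f"pics/{n}0.png",c["frame"][:,:,::-1])
    print(n,c["K"],c["position"],c["attitude"])
s=observe();print(s["time"],s["tcp_pos"],s["eef_rot"],s["force"],s["finger_gap"])
E
```

```text
side [[416.14344033   0.         322.79213162]
 [  0.         416.14344033 202.30673342]
 [  0.           0.           1.        ]] [ 0.54943293 -0.5363563   0.60284358] [-0.39644184  0.91728465 -0.03229484  0.01948791]
top [[464.39378037   0.         319.85892234]
 [  0.         464.39378037 203.04500038]
 [  0.           0.           1.        ]] [0.5323724  0.00546499 1.01365763] [ 0.02677079 -0.69794869  0.71525858 -0.02358196]
0.1 [0.24766345 0.57329911 0.23036074] [ 0.14257344 -0.69235511  0.14389833  0.69253916] [8.44922497e-03 7.75172261e-04 8.41619465e-01] 0.08569041287478225
```

View pics/side0.png

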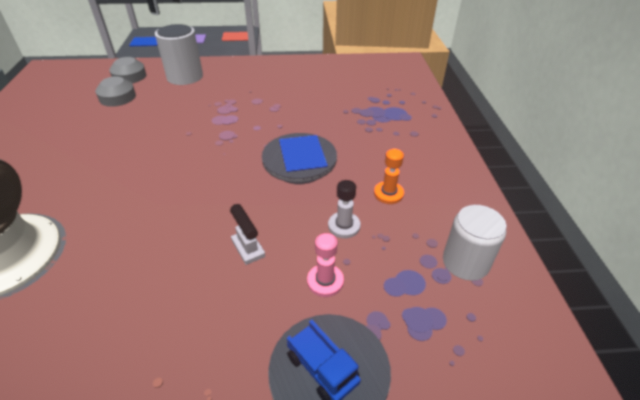

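View pics/top0.png

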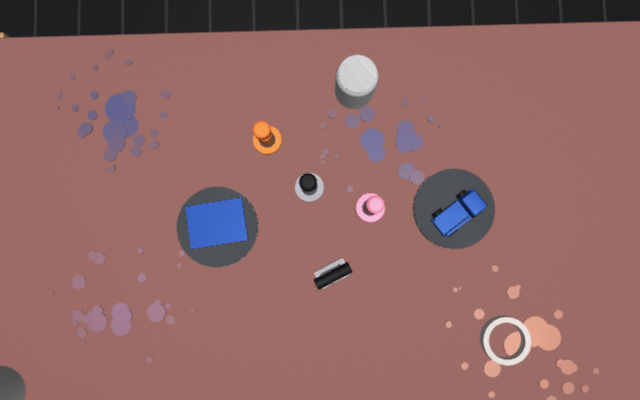

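Candidates for the stamp: steel with a black knob (side 345,205; top 309,186), orange (side 390,175; top 265,135), and pink (side 325,265; top 372,207). The black-knobbed steel one fits the description. The panel is the blue plate (side 303,153; top 216,223), and the blue truck sits on the other stand. I'll confirm in crops and measure.

```bash
cat > h.py <<'E'
import numpy as np,cv2
from scipy.spatial.transform import Rotation as R
from bench import *
def ray(c,u,v):
    q=c["attitude"]; r=R.from_quat([q[1],q[2],q[3],q[0]])
    d=r.apply(np.linalg.inv(c["K"])@[u,v,1.]); return np.array(c["position"]),d
def onz(c,u,v,z):
    o,d=ray(c,u,v); return o+d*(z-o[2])/d[2]
def proj(c,p):
    q=c["attitude"]; r=R.from_quat([q[1],q[2],q[3],q[0]])
    x=c["K"]@r.inv().apply(np.asarray(p)-c["position"]); return x[:2]/x[2]
def tri(a,b):
    A=np.zeros((3,3));y=np.zeros(3)
    for o,d in(a,b):
        d=d/np.linalg.norm(d);P=np.eye(3)-np.outer(d,d);A+=P;y+=P@o
    return np.linalg.solve(A,y)
def blobs(m,amin=30):
    n,l,s,c=cv2.connectedComponentsWithStats(m.astype(np.uint8))
    return [(s[i],c[i],l==i) for i in range(1,n) if s[i][4]>=amin]
E
python3 - <<'E'
from h import *
c={n:read_camera(n) for n in("side","top")}
roi={"side":(310,170,380,250),"top":(280,160,340,215)}
out=[]
k={}
for n in c:
    f=c[n]["frame"].astype(int); x0,y0,x1,y1=roi[n]
    sub=np.zeros(f.shape[:2],bool);sub[y0:y1,x0:x1]=1
    mx=f.max(2);mn=f.min(2)
    dark=(mx<55)&sub; steel=(mn>110)&(mx-mn<50)&sub
    for nm,m in(("dark",dark),("steel",steel)):
        for s,ce,l in blobs(m): print(n,nm,s,ce)
    blue=(f[:,:,2]>120)&(f[:,:,0]<70)
    for s,ce,l in blobs(blue):
        print(n,"blue",s,ce)
        ct=cv2.findContours(l.astype(np.uint8),0,1)[0][0]
        b=cv2.boxPoints(cv2.minAreaRect(ct)); ap=cv2.approxPolyDP(ct,6,True)[:,0]
        print(ap.tolist()); print("  world:",[onz(c[n],*p,0.045)[:2].round(4).tolist() for p in ap], onz(c[n],*ce,0.045).round(4))
    out.append(cv2.resize(c[n]["frame"][y0:y1,x0:x1,::-1],(400,400*(y1-y0)//(x1-x0)),interpolation=cv2.INTER_CUBIC))
h=max(o.shape[0] for o in out)
cv2.imwrite("pics/crop1.png",np.hstack([cv2.copyMakeBorder(o,0,h-o.shape[0],0,0,0) for o in out]))
E
```

```text
side steel [327 199  34  40 865] [343.77919075 220.56878613]
side blue [129  37  28  10 222] [142.98198198  41.41891892]
[[129, 45], [156, 44], [135, 37]]
  world: [[0.029, 0.8362], [0.1137, 0.8399], [0.0318, 0.9016]] [0.0669 0.8631 0.045 ]
side blue [ 280  136   47   36 1233] [302.13544201 153.34630981]
[[316, 137], [280, 140], [288, 171], [326, 166]]
  world: [[0.6002, 0.2793], [0.516, 0.2721], [0.5329, 0.1566], [0.6149, 0.1686]] [0.5653 0.2173 0.045 ]
side blue [ 287  321   74   79 2555] [324.71585127 359.12367906]
[[311, 321], [287, 340], [339, 399], [359, 377], [334, 394], [318, 374], [333, 388], [358, 366]]
  world: [[0.5623, -0.2033], [0.526, -0.2316], [0.5925, -0.3195], [0.6225, -0.2926], [0.5866, -0.3126], [0.5674, -0.2846], [0.586, -0.3048], [0.6233, -0.2773]] [ 0.5782 -0.2642  0.045 ]
top dark [300 174  17  18 226] [307.58849558 182.21238938]
top steel [294 172  31  30 408] [309.77205882 189.4877451 ]
top blue [462 189  25  27 229] [474.88209607 200.89082969]
[[471, 189], [462, 200], [475, 215], [486, 205]]
  world: [[0.6232, -0.3078], [0.6006, -0.288], [0.5686, -0.3136], [0.5889, -0.3375]] [ 0.598  -0.3147  0.045 ]
top blue [ 185  198   63   51 2469] [215.83394087 222.79910895]
[[241, 198], [186, 206], [191, 248], [247, 239]]
  world: [[0.6162, 0.1739], [0.6022, 0.2893], [0.5144, 0.2792], [0.5303, 0.1624]] [0.5656 0.2271 0.045 ]
top blue [432 200  39  37 145] [452.91724138 218.11724138]
[[457, 200], [432, 219], [444, 236], [470, 217]]
  world: [[0.6008, -0.2775], [0.5624, -0.2238], [0.5265, -0.2472], [0.5647, -0.303]] [ 0.5632 -0.2673  0.045 ]
```

View pics/crop1.png

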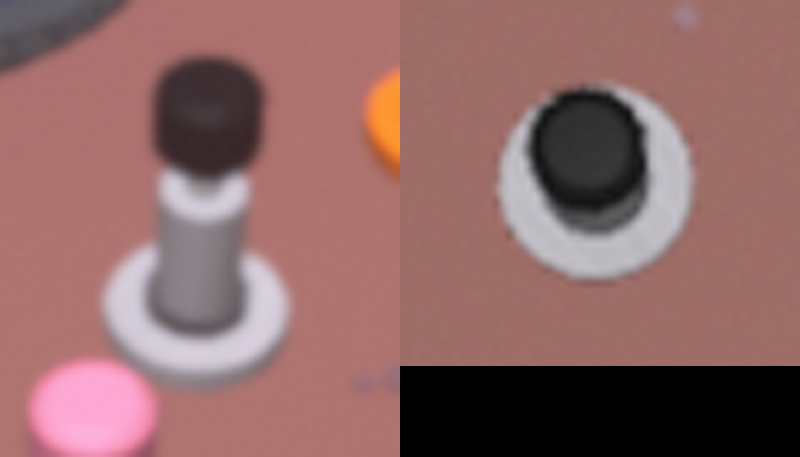

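The crops confirm it: a black cylindrical knob on a steel sleeve with a round foot. Next I'll get its position from both views.

```bash
python3 - <<'E'
from h import *
c={n:read_camera(n) for n in("side","top")}
T,S=c["top"],c["side"]
f=T["frame"].astype(int)
m=np.zeros(f.shape[:2],bool);m[165:210,285:335]=1
m&=~((f[:,:,0]-f[:,:,2])>22)
b=max(blobs(m),key=lambda t:t[0][4]); print("topall",b[0],b[1])
ct=cv2.findContours(b[2].astype(np.uint8),0,1)[0][0]; (u,v),r=cv2.minEnclosingCircle(ct); print(u,v,r)
print("foot top view",onz(T,u,v,.006)); print("foot eye top",onz(T,309.4,187.0,.010),"side",onz(S,344.5,223,.012))
f=S["frame"].astype(int)
for n,c_,roi in(("side",S,(330,175,362,206)),("top",T,(290,168,325,197))):
    g=c_["frame"].astype(int);m=np.zeros(g.shape[:2],bool);m[roi[1]:roi[3],roi[0]:roi[2]]=1
    m&=g.max(2)<90
    for s,ce,l in blobs(m): 
        print(n,s,ce,"world z.097",onz(c_,*ce,.097), "bbox mid", onz(c_,s[0]+s[2]/2-.5,s[1]+s[3]/2-.5,.097))
print("tri knob",tri(ray(S,346.4,190.1),ray(T,307.6,182.7)))
p=onz(T,u,v,.006)
for z in(.012,.097,.112): print(z,proj(T,[p[0],p[1],z]),proj(S,[p[0],p[1],z]))
# bar and neighbours
print("pink",onz(T,371,207,.01),"orange",onz(T,267,140,.01),"bar",onz(T,333,274,.07))
# tri panel corners
for a,bb in(((316,137),(186,206)),((280,140),(191,248)),((288,171),(247,239)),((326,166),(241,198))): print(tri(ray(S,*a),ray(T,*bb)), proj(S,np.r_[onz(T,*bb,.045)]))
# stand centre from top
E
```

```text
topall [295 173  29  29 670] [308.96119403 187.00597015]
308.8548278808594 186.85484313964844 14.661127090454102
foot top view [0.64029845 0.03227045 0.006     ]
foot eye top [0.63952373 0.0309871  0.01      ] side [0.64060536 0.02787685 0.012     ]
side [338 181  18  20 300] [346.06       190.14333333] world z.097 [0.63975528 0.02960376 0.097     ] bbox mid [0.64044675 0.02857364 0.097     ]
top [299 173  18  21 279] [308.00716846 182.97849462] world z.097 [0.63832621 0.03135734 0.097     ] bbox mid [0.63830838 0.03236503 0.097     ]
tri knob [0.63998115 0.03217518 0.09472305]
0.012 [308.77453941 186.56184791] [344.09571208 221.4086084 ]
0.097 [307.52515657 182.00249838] [346.18639303 189.1699317 ]
0.112 [307.28043438 181.10943827] [346.58882347 182.96438175]
pink [ 0.59271887 -0.10131322  0.01      ] orange [0.74521777 0.1214484  0.01      ] bar [ 0.45580054 -0.01408382  0.07      ]
[0.60192218 0.29177062 0.03654136] [316.59287066 134.57070697]
[0.51495366 0.28095624 0.03890788] [279.34746935 138.28201744]
[0.53148939 0.16334925 0.03950146] [286.73214595 169.31754434]
[0.61602064 0.17472091 0.04019174] [326.42073942 164.4661164 ]
```

```bash
cat >> h.py <<'E'
def quat(yaw): # tool x down, tool y at yaw in world
    y=np.array([np.cos(yaw),np.sin(yaw),0]);x=np.array([0,0,-1.]);z=np.cross(x,y)
    q=R.from_matrix(np.c_[x,y,z]).as_quat();return [q[3],q[0],q[1],q[2]]
STAMP=np.array([.6395,.0312]);PANEL=np.array([.5658,.2250])
def st(t=""):
    s=observe();print(t,round(s["time"],2),np.round(s["tcp_pos"],4),"F",np.round(s["force"],1),"gap",round(s["finger_gap"],4));return s
E
python3 - <<'E'
from h import *
q0=np.array(observe()["joint_pos"])
best=[]
for yaw in np.arange(-180,180,15):
    q=quat(np.radians(yaw)); js=[solve_ik([*p,z],q) for p,z in((STAMP,.2),(STAMP,.075),(PANEL,.2),(PANEL,.10))]
    if all(j is not None for j in js): best.append((round(max(np.abs(np.array(j)-q0).max() for j in js),2),int(yaw),np.round(js[1],2).tolist()))
best.sort();print(*best[:6],sep="\n")
yaw=best[0][1]
open("yaw.txt","w").write(str(yaw))
move_pose([*STAMP,.2],quat(np.radians(yaw))); st("above")
c=read_camera("side");cv2.imwrite("pics/side1.png",c["frame"][:,:,::-1]);
E
```

```text
(np.float64(1.12), -180, [0.3, 0.55, -0.14, 0.0, -0.88, -0.3])
(np.float64(1.12), -165, [0.3, 0.55, -0.14, 0.0, -0.88, -0.04])
(np.float64(1.12), -150, [0.3, 0.55, -0.14, 0.0, -0.88, 0.22])
(np.float64(1.12), -135, [0.3, 0.55, -0.14, 0.0, -0.88, 0.48])
(np.float64(1.12), -120, [0.3, 0.55, -0.14, 0.0, -0.88, 0.75])
(np.float64(1.12), 150, [0.3, 0.55, -0.14, 0.0, -0.88, -0.82])
above 2.68 [0.6395 0.0322 0.2001] F [ 0.7 -0.5  0.8] gap 0.0855
```

View pics/side1.png

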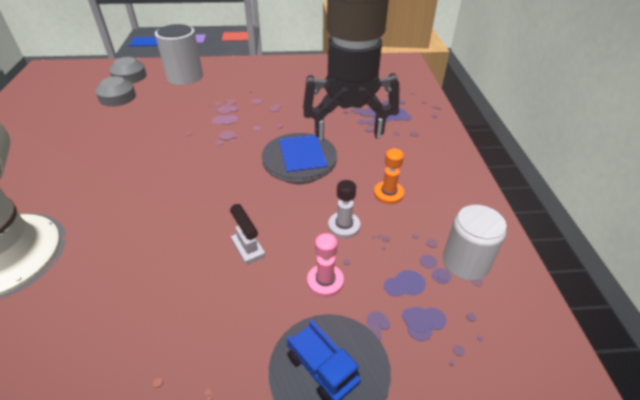

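The gripper is above the stamp, with fingertips at side (320,133) and (380,133) straddling column 348; the knob is at (346,190). Descending to grasp.

```bash
python3 - <<'E'
from h import *
servo_line([*STAMP,.075],max_speed=.1); st("down")
gripper_to(.030,50); pause(.2); st("gripped")
servo_line([*STAMP,.105],max_speed=.08);pause(.2); st("lift")
for n in("side","top"):
    c=read_camera(n);cv2.imwrite(f"pics/{n}2.png",c["frame"][:,:,::-1])
    if n=="side": s=c["frame"][120:260,260:430]
    else: t=c["frame"][120:260,230:400]
cv2.imwrite("pics/c2.png",cv2.resize(np.hstack([s,t])[:,:,::-1],None,fx=2.3,fy=2.3,interpolation=2))
E
```

```text
down 4.13 [0.6401 0.0313 0.0758] F [-0.  -0.   0.2] gap 0.0856
gripped 4.86 [0.64   0.0312 0.0755] F [0.9 0.4 1.9] gap 0.0341
lift 5.58 [0.639  0.0311 0.1042] F [ 0.7 -0.7 -3.9] gap 0.0345
```

View pics/c2.png

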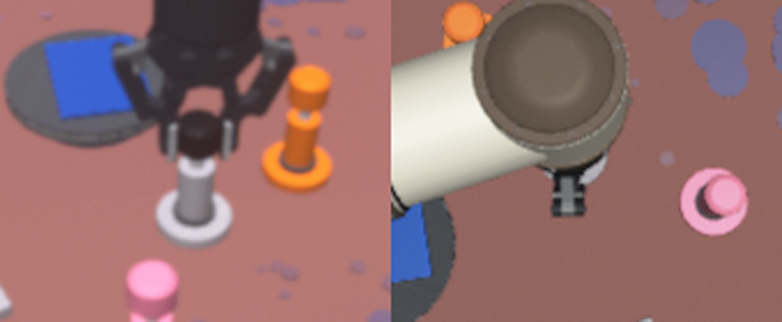

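The stamp is held (-3.9 N at the wrist) and looks upright. Next: lift, carry it over the panel and check.

```bash
python3 - <<'E'
from h import *
servo_line([*STAMP,.165],max_speed=.15)
servo_line([*PANEL,.165],max_speed=.12)
servo_line([*PANEL,.135],max_speed=.08);pause(.3); st("above panel")
c=read_camera("side");S=c
s=c["frame"][70:200,220:390]; t=read_camera("top")["frame"][160:290,130:300]
cv2.imwrite("pics/c3.png",cv2.resize(np.hstack([s,t])[:,:,::-1],None,fx=2.3,fy=2.3,interpolation=2))
E
```

```text
above panel 8.93 [0.566  0.2252 0.1356] F [ 0.4  0.4 -3.8] gap 0.0345
```

View pics/c3.png

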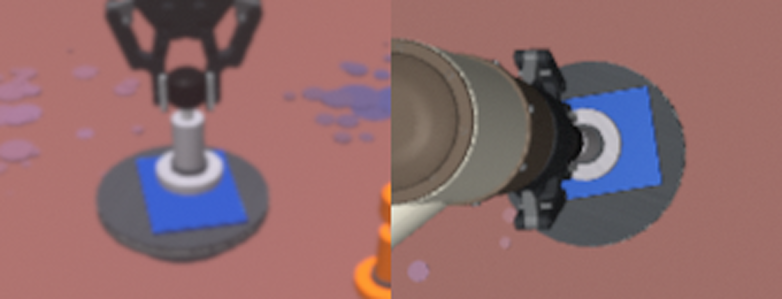

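The stamp hangs about 15 mm above the panel, foot at side (188,168 in the crop) and over the panel's middle. Lowering in small steps with force feedback, then pressing.

```bash
python3 - <<'E'
from h import *
servo_line([*PANEL,.123],max_speed=.06); s=st("near")
z=.123
while z>.114:
    z-=.0015; servo_line([*PANEL,z],max_speed=.03); s=st("")
    if s["force"][2]>2: break
print("contact z",z)
while z>.088:
    z-=.002; servo_line([*PANEL,z],max_speed=.03); s=st("press")
    if s["force"][2]>22: break
c=read_camera("side")
cv2.imwrite("pics/c4.png",cv2.resize(c["frame"][70:200,220:390,::-1],None,fx=4,fy=4,interpolation=2))
E
```

```text
near 9.38 [0.5654 0.2247 0.1221] F [-0.3 -0.8 -4.4] gap 0.0341
 9.63 [0.5658 0.225  0.1215] F [-0.  -0.2 -4.4] gap 0.0342
 9.88 [0.5662 0.2252 0.1206] F [-0.  -0.3 -2.1] gap 0.0344
 10.13 [0.5664 0.2253 0.1197] F [-1.  -0.   2.9] gap 0.034
contact z 0.1185
press 10.38 [0.5664 0.2253 0.1172] F [-0.3 -0.2  4.1] gap 0.0348
press 10.63 [0.5664 0.2253 0.1151] F [-0.3 -0.6  5.9] gap 0.0342
press 10.88 [0.5665 0.2253 0.1132] F [0.7 0.7 6.1] gap 0.0345
press 11.13 [0.5665 0.2253 0.1114] F [-0.5 -0.2  6.1] gap 0.0343
press 11.38 [0.5665 0.2253 0.1096] F [-0.7 -0.2  6.3] gap 0.0344
press 11.63 [0.5666 0.2253 0.1078] F [-0.4 -0.1  7.7] gap 0.0345
press 11.88 [0.5666 0.2253 0.106 ] F [-1.1  0.1  9.3] gap 0.0346
press 12.13 [0.5667 0.2253 0.1043] F [-0.7 -0.4  9.5] gap 0.0344
press 12.38 [0.5672 0.2253 0.1039] F [-1.8 -0.7 16.8] gap 0.0344
press 12.63 [0.5673 0.2253 0.1038] F [-6.8 -2.  22.6] gap 0.0345
```

View pics/c4.png

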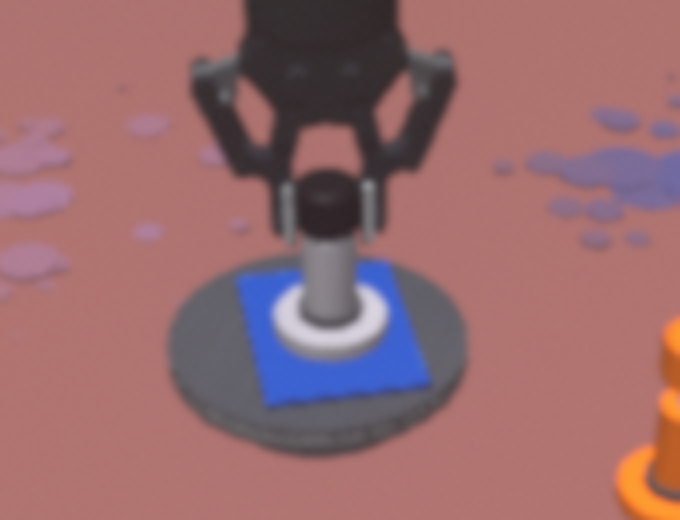

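The knob is fully home: it travelled from 0.120 to 0.1039, the full 16 mm. The force then jumped from 9.5 to 22.6 N with no further motion, and the picture shows no gap under the knob. Letting it spring back, then releasing and retreating.

```bash
python3 - <<'E'
from h import *
servo_line([*PANEL,.119],max_speed=.03); pause(.3); s=st("up")
p=np.array(s["tcp_pos"])
gripper_to(.05); gripper_to(.085); pause(.2); st("open")
servo_line([p[0],p[1],.24],max_speed=.1); st("retreat")
move_pose([.45,.40,.30],observe()["eef_rot"]) if solve_ik([.45,.40,.30],observe()["eef_rot"]) is not None else None
movej([1.422,.385,.008,0,-1.194,-.259]); pause(.3); st("home")
c={n:read_camera(n) for n in("side","top")}
s=c["side"]["frame"][70:270,200:400]; t=c["top"]["frame"][130:330,150:350]
cv2.imwrite("pics/c5.png",cv2.resize(np.hstack([s,t])[:,:,::-1],None,fx=2,fy=2,interpolation=2))
for n in c:
    f=c[n]["frame"].astype(int); blue=(f[:,:,2]>120)&(f[:,:,0]<70)
    for k,ce,l in blobs(blue,800):
        ct=cv2.findContours(l.astype(np.uint8),0,1)[0][0]; ap=cv2.approxPolyDP(cv2.convexHull(ct),6,True)[:,0]
        w=[onz(c[n],*p,.045)[:2] for p in ap]; print(n,ap.tolist(),np.round(np.mean(w,0),4))
E
```

```text
up 13.82 [0.5662 0.2253 0.1191] F [3.8 0.4 3.4] gap 0.0346
open 14.76 [0.5658 0.225  0.119 ] F [ 0.3 -0.8  0.3] gap 0.0849
retreat 16.12 [0.5658 0.2251 0.2391] F [ 0.7  0.6 -0.2] gap 0.085
home 18.36 [0.2485 0.5735 0.2315] F [-0.2 -0.2  0.1] gap 0.0851
side [[311, 321], [358, 366], [360, 380], [339, 399], [288, 343]] [ 0.5858 -0.2666]
top [[241, 198], [247, 239], [191, 248], [185, 207]] [0.5653 0.2267]
```

View pics/c5.png

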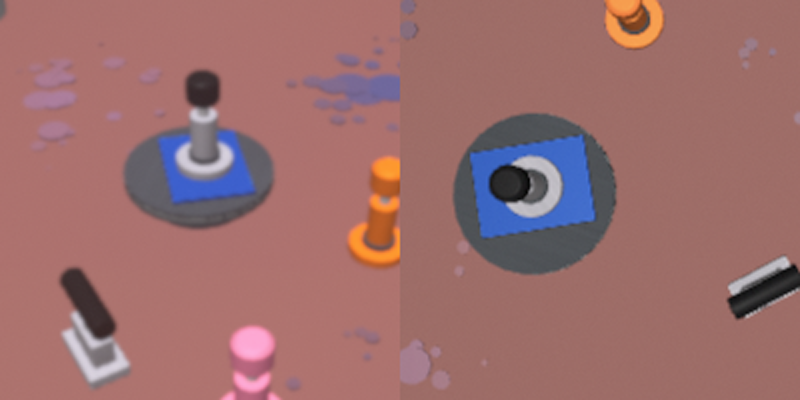

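The stamp stands upright on the panel: its foot is at top px (216,223), the same as the panel's centre. The gap under the knob is visible again, and the panel corners are within 1 px of where they started. The bar stamp looks untouched. Handing in.

```bash
python3 - <<'E'
from h import *
c=read_camera("top"); print(onz(c,216,223,.057)[:2]); st()
print(close_job())
E
```

```text
[0.56473069 0.22399049]
 18.51 [0.2479 0.5737 0.2313] F [-0.6  0.3 -0.2] gap 0.085
the job is handed in; nothing more can be done
None
```

The job is done and handed in at about 18.5 s. I stood the black-knobbed steel stamp on the middle of the blue panel, pushed its knob fully home, let it spring back up, released it and returned the arm to its start position.

**Press:** the knob moved 16 mm, then the force rose from 9.5 to 22.6 N with no further motion. The picture at that moment showed no gap under the knob.

**Final state:** the stamp is upright with the gap under its knob visible again. Its foot is about 3 mm from the panel's measured centre. The panel corners are within 1 px of where they started. The bar stamp and the orange and pink look-alikes look untouched in the last picture; I did not measure them afterwards.

**Disagreement:** the two cameras differed by about 7 mm on where the panel lies in y. I went mainly by the top view, and the view from the side while pressing also showed the foot centred. The side view's final panel check gave no reading, because the stamp hides part of the panel there.

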